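Set the pump sequencer by its push-and-turn dial

ROBOT

A 6-joint arm with a two-finger parallel gripper is mounted at the origin on a cart in front of the work surface, level with it; the furniture and walls round the work are solid. World frame = base frame: x ahead of the robot, y to its left, z up, the work surface at z = 0. Lengths are in m, angles in rad, forces in N, time in s.
With the tool pointing down it reaches from about 0.35 to 0.775 m from the base axis. Payload 7.3 kg.
Tool frame: the origin (TCP) lies where the fingers leave the gripper's body, on its centre line; the fingertips stand 66 mm ahead of it and the grasp point (between the pads) lies 47 mm ahead of it (robot.tips_ahead is the distance from the TCP to the fingertips, in m); z points along the fingers, y is the line along which they close (so a half turn about z gives the same grasp; the last joint's range is limited). The gripper opens to 92 mm and grips with 3 to 60 N. Pads are 19 mm wide; open, the fingers measure 130 mm over their backs; the gripper's body (75 mm by 190 mm) begins 47 mm behind the grasp point.
Start: joints at [1.198, 0.342, 1.524, -0, 1.275, -0.146], TCP at [0.118, 0.512, 0.292] pointing down, gripper open.
Joint ranges: [-2.53, 2.53], [-0.77, 2.02], [0.04, 2.7], [-1, 4.14], [0.28, 2.66], [-3.11, 3.11]. Speed limits (rad/s): [2.57, 2.57, 3.14, 3.14, 3.14, 3.14].

INTERFACE

Orientations are given as [roll, pitch, yaw] about the fixed x, y, z axes, in that order (R = Rz(yaw) Ry(pitch) Rx(roll)).
In Python, from cell import robot gives the robot as it stands.
- The arm moves only by the shell command python3 -m inch 'ROWS' [FORCE]. ROWS is a JSON object of lists of equal length, an entry for each row: "travel": the shift along the tool's x, y, z in mm, a list of three; "turn": the turn about the tool's z in units of 5 degrees (1.0 is 5 degrees); "claw": the closure, from -1 (fully open) to 1 (shut). A call has 1 to 12 rows; each row is the pose to reach, as a shift and turn from the pose commanded when the call began, along the tool's axes at that moment; what a row does not reach only later rows make up. A row lasts 1/10 s, in which the tool goes at most 50 mm and 8.59 degrees, less where a joint would pass 70% of its speed; a pose out of reach is approached as far as the arm can. A call with a gripper value outside its range is refused whole. The fingers move at their own pace and stop on an object; FORCE is the grip in N (left out, the last holds). Time passes only in rows, so rows that repeat a pose let the fingers close. It gives the time, the measured TCP pose, the force, the opening and the grip force at its end, in the units of the state.
- robot.observe(): the state, without advancing time (a new reading comes with each control period).
- robot.read_camera(name): name is "scene" or "side" or "wrist"; returns a dict with "pixels" (420x560x3 uint8, red, green, blue), "fx", "fy", "cx", "cy" (pixels), "cam_to_world" (4x4, takes a point from camera to world coordinates). Camera axes: x right, y down, z forward; pixel columns grow to the right and rows downward; lengths in m; the calibration is good to about 2 mm. A picture is of the moment at which its call begins. There is no depth.
- robot.hand_in(): hands the job in; it is judged then, once.
The state is a dict: "time": time; "qpos": joint angles; "qvel": joint speeds; "joint_efforts": joint torques, N m; "tool_pos": TCP position; "tool_rot": TCP orientation; "contact_force": force on the tool from outside, world axes, zero at the start; "torque": the same for the moment, N m; "opening": finger opening in m; "grip_force": force on a finger pad.
Only numpy, scipy, OpenCV 4.12 (cv2) and the standard library are available. Lean on these libraries where they do the work, as an engineer would, in place of code of your own. Each camera call takes 0.05 s, during which the arm holds its last target. There are 200 camera calls.

TASK

Set the pump sequencer: push its black dial right down to the stop you can feel, keep it there while you turn it clockwise click by click until the white pointer stands at the orange pin, and let it spring back up so that it locks there. Then press the green start button fully and let go. Do not push or wrench the dial hard against its housing, and leave the things round it standing where they are.

Things in the scene. Friction and masses are not known exactly. Their poses are not given: they have to be found in the camera images.
- sequencer: blue box, white deck, 126 (its x) x 114 (y) x 55 mm high, fixed; origin under its centre, x to its far end, z up. Dial axis vertical at x +8, y 0; green button at x -42, y +36 mm. Seven black dots on the deck, 40 mm from the axis, 30 degrees apart, mark the clicks: first towards +y of the axis, fourth towards +x, last towards -y. A collar 74 mm across, 14 mm high stands round the dial's foot.
- dial: black round push-and-turn dial, origin on its axis at deck height when up. Up, it is locked: never wrench it. It turns only when pushed right down to an inner stop, 4 to 15 mm down, different each time, so feel for it: its spring resists with 4 N plus 0.4 N a mm, the stop with 25 N a mm more. 13 to 18 N in all holds it; 25 N is too hard. Released, it rises and locks in the nearest click.
- pointer (a point): outer end of the white line on the dial's flange (66 mm across, 17 to 21 mm above the deck), 32 mm from the axis, 21 mm above the deck when up; moves with the dial. The dial turns clockwise seen from above from the first click to the seventh, 30 degrees and about 0.1 N m a click; it starts at the first
- dial_top (a point): middle of the top of the dial's knob, on its axis, 63 mm above the deck when up; sinks with the dial. The knob is a fluted cylinder 44 mm across, from 21 to 63 mm above the deck
- pin_orange: orange marker pin, 10 mm across and 10 mm high, fixed on the deck 47 mm from the dial's axis at the third, fourth, fifth or sixth click; origin at its foot. Grey pins of the same size stand at the other three of these clicks.
- start (a joint): travel of the green start button: 0 out, 0.006 m fully in, moves straight down; springs back by itself; fully in takes 5 N
- start_top (a point): middle of the top face of the green start button, 22 mm across, in a black housing on the near left corner of the deck
- bottle_a: white sample bottle, 39 mm across, 84 mm high, bystander; origin under its centre
- bottle_b: white sample bottle, 39 mm across, 84 mm high, bystander; origin under its centre
- measuring_cylinder: clear measuring cylinder, 42 mm foot, 122 mm high, bystander; origin under its centre
- bulb: red rubber-coloured pipette bulb, 33 mm across, 52 mm high, bystander; origin under its centre

How it is judged:
On the way, in this order (a step that is already met when the one before it is completed fails the run):
1. the dial stands at the orange pin and has sprung back up (horizontal distance between pointer and pin_orange below 0.017 m and z of dial in the frame of sequencer above 0.053 m), for 0.3 s.
2. the start button is pressed fully (4.5 mm or more) (value of joint start above 0.0045 m), for 0.05 s.
At the end, for the whole second after the job is handed in: The white pointer stands at the orange pin (its end within 17 mm of the pin's centre, seen from above; 15 mm when exact), the dial is up again (within 2 mm of its rest height) and the start button, having been pressed, is out again (less than 1 mm in) (all of step 1 and value of joint start below 0.001 m); the robot touches nothing.
It fails at once if the dial presses or is wrenched against its housing (inner stop, lock and detent together) with more than 26 N (contact force between dial and sequencer above 26 N).
It also fails if it takes over 72 s, if anything falls off the work surface, if the arm or the gripper's body presses on something with over 40 N, if the wrist force passes 120 N, or if a joint passes its speed limit or range.

## Working session

There is one attempt and no reset: what is moved stays moved. The work goes in short steps, Python scripts to look and compute and a shell command to move; the robot and the scene stay as the last step left them, time stands still between calls to the robot, and variables do not carry over. Pictures are saved under pics/ and viewed, at most 10 in all, crops included, and the job is handed in when it is done.

```bash
mkdir -p pics; ls; python3 - <<'E'
from cell import robot
import cv2,numpy as np
for n in ["scene","side","wrist"]:
    c=robot.read_camera(n); cv2.imwrite(f"pics/{n}0.png",c["pixels"][:,:,::-1]); print(n,c["fx"],c["cx"],c["cy"],np.round(c["cam_to_world"],4).tolist())
s=robot.observe(); print(s["time"],s["tool_pos"],s["tool_rot"],s["contact_force"],s["opening"],robot.tips_ahead)
E
```

```text
pics
scene 447.6705163976873 276.05814618302384 206.79588021811875 [[0.8622, -0.3687, 0.3473, 0.2547], [-0.5063, -0.6056, 0.614, -0.2894], [-0.016, -0.7052, -0.7088, 0.6957], [0.0, 0.0, 0.0, 1.0]]
side 421.5664166845431 287.6901557957859 203.8790274214512 [[0.8645, -0.2715, 0.423, 0.1592], [-0.5026, -0.4497, 0.7384, -0.4371], [-0.0102, -0.8509, -0.5252, 0.5758], [0.0, 0.0, 0.0, 1.0]]
wrist 363.3876683266162 279.11892263519024 206.01907028628216 [[0.2254, 0.9308, 0.2878, 0.0392], [0.9743, -0.2149, -0.068, 0.5287], [-0.0015, 0.2957, -0.9553, 0.3848], [0.0, 0.0, 0.0, 1.0]]
0.15 [0.11795963 0.51136834 0.2917274 ] [-3.14053429e+00 -1.55042015e-04  2.91480597e+00] [0.53126986 0.66747783 0.11804203] 0.09182356883760157 0.0655
```

View pics/scene0.png

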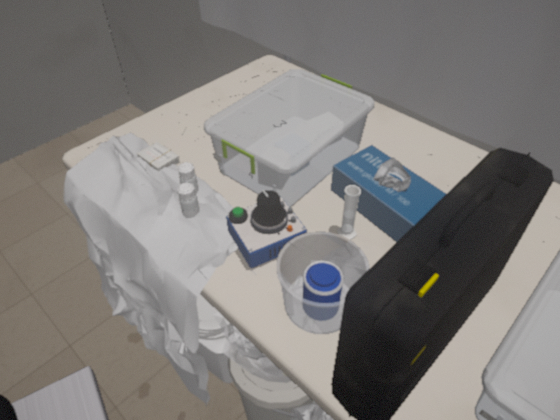

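View pics/side0.png

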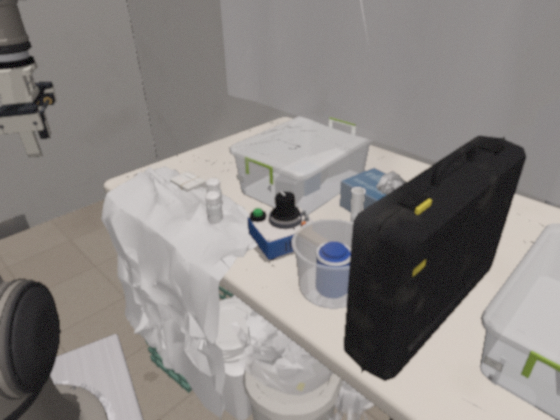

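Scene: the sequencer is at about (267,232), green button (238,213), orange pin near (290,228). The cylinder stands at (350,212) and the bottles at (188,190). I'll enlarge this and work out the positions.

```bash
cat > h.py <<'E'
from cell import robot
import cv2,numpy as np
def ray(c,u,v,z):
    M=np.array(c["cam_to_world"]); d=M[:3,:3]@[(u-c["cx"])/c["fx"],(v-c["cy"])/c["fy"],1]; o=M[:3,3]
    return o+d*(z-o[2])/d[2]
def proj(c,P):
    M=np.linalg.inv(np.array(c["cam_to_world"])); p=(M[:3,:3]@np.array(P).T).T+M[:3,3]
    return np.c_[p[:,0]/p[:,2]*c["fx"]+c["cx"],p[:,1]/p[:,2]*c["fy"]+c["cy"]]
E
python3 - <<'E'
from h import *
a=cv2.imread("pics/scene0.png")[170:280,200:330]; b=cv2.imread("pics/side0.png")[160:270,225:355]
cv2.imwrite("pics/c0.png",np.hstack([cv2.resize(x,(400,338),interpolation=cv2.INTER_CUBIC) for x in(a,b)]))
c=robot.read_camera("scene")
for n,u,v,z in [("button",238,213,.07),("flange",268,217,.075),("orange",290,228,.06),("cyl foot",349,236,0),("b1",188,213,0)]: print(n,ray(c,u,v,z).round(3))
E
```

```text
button [0.489 0.276 0.07 ]
flange [0.532 0.232 0.075]
orange [0.56  0.198 0.06 ]
cyl foot [0.681 0.162 0.   ]
b1 [0.423 0.396 0.   ]
```

View pics/c0.png

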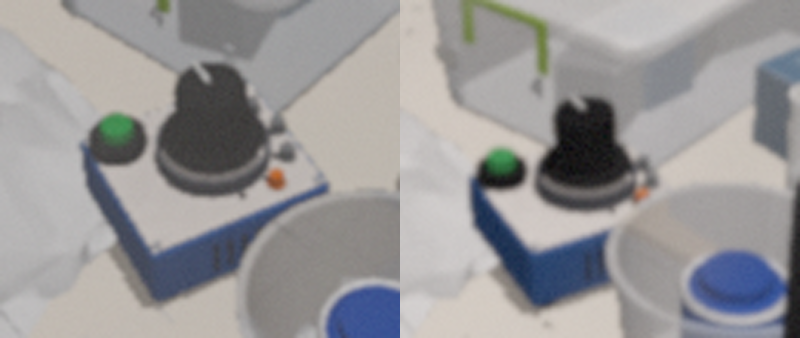

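The crops show the white line at the first click and the grey pins at the crop's right. Orange is the last pin clockwise, which would make it the sixth click. I'll move over it for a close wrist view.

```bash
python3 -m inch '{"travel":[[-45,-18,0],[-90,-35,0],[-135,-53,0],[-180,-70,0],[-225,-88,0],[-270,-105,0],[-315,-123,0],[-360,-140,0],[-405,-158,0],[-450,-175,0],[-490,-180,0],[-490,-180,0]],"turn":[0,0,0,0,0,0,0,0,0,0,0,0],"claw":[-1,-1,-1,-1,-1,-1,-1,-1,-1,-1,-1,-1]}'
python3 -m inch '{"travel":[[0,0,0],[0,0,0],[0,0,0]],"turn":[0,0,0],"claw":[-1,-1,-1]}'
python3 - <<'E'
from h import *
c=robot.read_camera("wrist"); cv2.imwrite("pics/w1.png",c["pixels"][:,:,::-1])
np.save("w1.npy",c,allow_pickle=True)
s=robot.observe(); print(s["time"],s["tool_pos"],s["tool_rot"],s["qpos"],s["contact_force"])
E
```

```text
time: 1.4
tool_pos: [0.5587, 0.2231, 0.291]
tool_rot: [-3.141, 0.001, 2.91]
contact_force: [-0.4, 0.9, -0.6]
opening: 0.0919
grip_force: 0.0
time: 1.7
tool_pos: [0.554, 0.2269, 0.2925]
tool_rot: [3.141, -0.0, 2.916]
contact_force: [0.8, 0.8, 0.4]
opening: 0.0915
grip_force: 0.0
1.75 [0.55405994 0.22685129 0.29263928] [3.14130548e+00 1.47956064e-04 2.91631742e+00] [ 2.60576122e-01  4.78368757e-01  1.30920457e+00  1.89295094e-04
  1.35375439e+00 -1.08498573e+00] [-0.17391989 -0.24887593 -0.43407889]
```

View pics/w1.png

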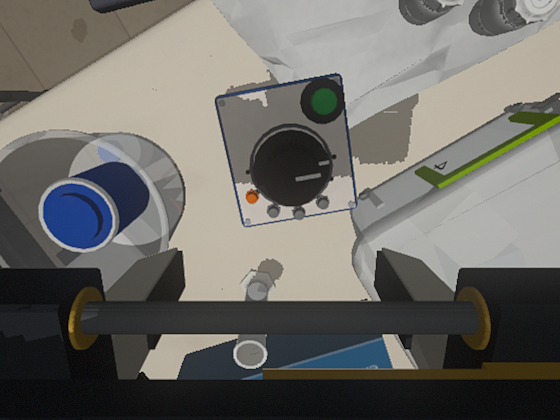

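The wrist view confirms orange at (252,197) on the −y side, so it is the sixth click. The greys are at (273,211), (299,213) and (322,202), and the button at (323,101). Next I'll fit the pose.

```bash
python3 - <<'E'
from h import *
from scipy.optimize import least_squares
c=np.load("w1.npy",allow_pickle=True).item(); im=c["pixels"][:,:,::-1].copy()
hsv=cv2.cvtColor(im,cv2.COLOR_BGR2HSV)
def cen(lo,hi,box):
    m=cv2.inRange(hsv,lo,hi); q=np.zeros_like(m); y0,y1,x0,x1=box; q[y0:y1,x0:x1]=m[y0:y1,x0:x1]
    y,x=np.nonzero(q); return x.mean(),y.mean(),len(x)
og=cen((5,120,120),(20,255,255),(180,215,235,270)); gr=cen((45,80,40),(85,255,255),(75,130,295,350)); print(og,gr)
a=lambda k:np.radians(120-30*k)
pin=lambda k:[.008+.047*np.cos(a(k)),.047*np.sin(a(k)),.063]
L=np.array([[-.063,.057,.055],[-.063,-.057,.055],[.063,.057,.055],[.063,-.057,.055],pin(6),pin(5),pin(4),pin(3)])
U=np.array([[341,74],[217,97],[356,208],[245,226],og[:2],[273,211],[299,213],[322,202]])
def W(p,L):
    r=np.array([[np.cos(p[2]),-np.sin(p[2])],[np.sin(p[2]),np.cos(p[2])]]); return np.c_[np.array(L)[:,:2]@r.T+p[:2],np.array(L)[:,2]]
f=least_squares(lambda p:(proj(c,W(p,L))-U).ravel(),[.52,.24,-.17],loss='soft_l1'); p=f.x
print(p,(proj(c,W(p,L))-U).round(1).tolist())
np.save("pose.npy",p)
print("axis",W(p,[[.008,0,.118]]),"button",W(p,[[-.042,.036,.07]]),"button from image z.07",ray(c,*gr[:2],.07),"z.075",ray(c,*gr[:2],.075))
t=np.linspace(0,2*np.pi,60)
for R,z in[(.022,.118),(.033,.076),(.037,.069)]:
    q=proj(c,W(p,np.c_[.008+R*np.cos(t),R*np.sin(t),t*0+z]))
    cv2.polylines(im,[np.round(q*8).astype(int)],True,(0,255,255),1,shift=3)
cv2.polylines(im,[np.round(proj(c,W(p,L[[0,1,3,2]]))*8).astype(int)],True,(0,0,255),1,shift=3)
cv2.imwrite("pics/ov.png",cv2.resize(im[60:240,200:380],None,fx=3.3,fy=3.3,interpolation=cv2.INTER_CUBIC))
E
```

```text
(np.float64(251.44036697247705), np.float64(196.87155963302752), 109) (np.float64(323.5357142857143), np.float64(100.9), 560)
[ 0.52870586  0.24063854 -0.04538051] [[0.7, -4.1], [-5.3, -2.0], [2.8, 0.3], [-3.0, 2.4], [-0.2, 0.2], [0.0, 0.3], [-0.1, 0.3], [0.8, 0.6]]
axis [[0.53669762 0.24027563 0.118     ]] button [[0.48838224 0.27850681 0.07      ]] button from image z.07 [0.48920312 0.27885541 0.07      ] z.075 [0.48898066 0.27830389 0.075     ]
```

View pics/ov.png

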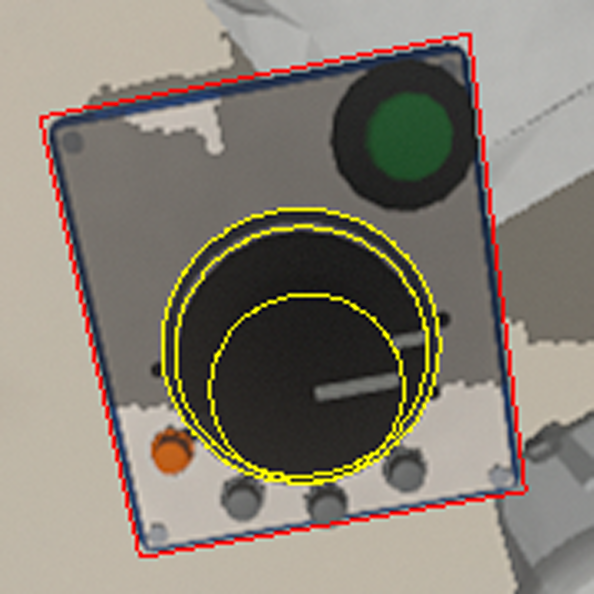

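The fit is good: pins within 1 px, flange and knob circles in place, axis at about (0.537,0.240), yaw −2.6°. I'll check how high the neighbouring tub and bucket stand, since the gripper body will sweep past them.

```bash
python3 - <<'E'
from h import *
w=np.load("w1.npy",allow_pickle=True).item(); s=robot.read_camera("scene"); d=robot.read_camera("side")
ax=np.array([.5367,.2403])
def tri(a,ua,b,ub):
    A=[];y=[]
    for c,u in((a,ua),(b,ub)):
        M=np.array(c["cam_to_world"]);v=M[:3,:3]@[(u[0]-c["cx"])/c["fx"],(u[1]-c["cy"])/c["fy"],1];v/=np.linalg.norm(v)
        P=np.eye(3)-np.outer(v,v);A.append(P);y.append(P@M[:3,3])
    x,r,*_=np.linalg.lstsq(np.vstack(A),np.hstack(y),rcond=None);return x.round(3),r**.5
for n,u,v in [("tub corner",(287,160),(357,215)),("lid",(323,276),(78,212)),("tub green R top",(254,158),(418,170))]:
    x,r=tri(s,u,w,v); print(n,x,r,np.linalg.norm(x[:2]-ax),np.degrees(np.arctan2(*(x[:2]-ax)[::-1])))
for z in(.1,.12,.14,.16):
    for n,u in [("tub",(357,215)),("bucket",(185,195)),("tub2",(420,175))]:
        x=ray(w,*u,z); print(z,n,x.round(3),np.linalg.norm(x[:2]-ax).round(3),proj(s,[x])[0].round(0),proj(d,[x])[0].round(0))
E
```

```text
tub corner [0.58  0.273 0.157] [0.02498546] 0.05426029856165557 37.05996772473462
lid [0.533 0.055 0.092] [0.00308119] 0.18533693641581542 -91.14390834575997
tub green R top [0.548 0.321 0.149] [0.00743296] 0.08148729962392913 82.02899693706328
0.1 tub [0.583 0.285 0.1  ] 0.065 [277. 182.] [291. 188.]
0.1 bucket [0.535 0.152 0.1  ] 0.089 [292. 235.] [305. 223.]
0.1 tub2 [0.561 0.34  0.1  ] 0.103 [254. 170.] [272. 181.]
0.12 tub [0.576 0.283 0.12 ] 0.058 [274. 177.] [289. 182.]
0.12 bucket [0.531 0.158 0.12 ] 0.082 [288. 226.] [301. 214.]
0.12 tub2 [0.555 0.333 0.12 ] 0.095 [253. 166.] [270. 175.]
0.14 tub [0.568 0.28  0.14 ] 0.05 [271. 171.] [287. 176.]
0.14 bucket [0.527 0.164 0.14 ] 0.076 [284. 217.] [298. 204.]
0.14 tub2 [0.549 0.327 0.14 ] 0.087 [251. 161.] [269. 169.]
0.16 tub [0.561 0.277 0.16 ] 0.044 [268. 165.] [284. 169.]
0.16 bucket [0.522 0.171 0.16 ] 0.071 [280. 207.] [294. 194.]
0.16 tub2 [0.543 0.32  0.16 ] 0.08 [249. 156.] [268. 163.]
```

```bash
python3 - <<'E'
from h import *
w=cv2.imread("pics/w1.png")[90:290,330:530]; s=cv2.imread("pics/scene0.png")[80:230,200:350]
cv2.imwrite("pics/tub.png",np.hstack([cv2.resize(x,(400,400),interpolation=cv2.INTER_CUBIC) for x in(w,s)]))
E
```

```text
(no output)
```

View pics/tub.png

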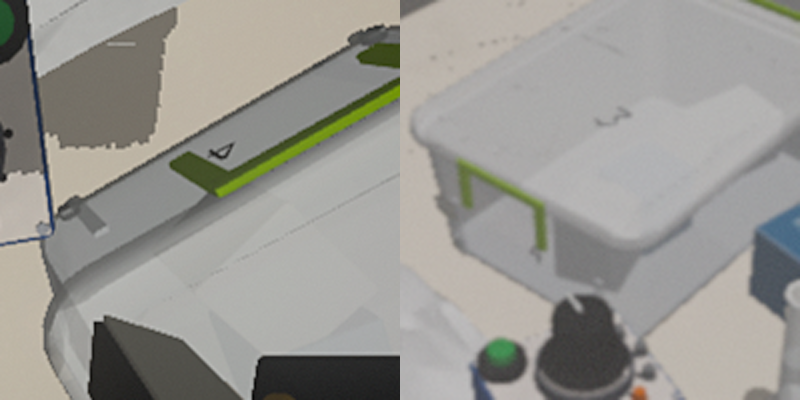

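```bash
python3 - <<'E'
from h import *
w=np.load("w1.npy",allow_pickle=True).item(); s=robot.read_camera("scene")
ax=np.array([.5367,.2403])
for n,us,uw in [("handle R top",(254,158),(440,185)),("handle R bottom",(254,172),(417,169)),("rim corner",(286,171),(358,245))]:
    for z in np.arange(.06,.2,.02):
        x=ray(w,*uw,z); print(n,z.round(2),x.round(3),np.linalg.norm(x[:2]-ax).round(3),(proj(s,[x])[0]-us).round(0))
E
```

```text
handle R top 0.06 [0.587 0.371 0.06 ] 0.14 [ 5. 15.]
handle R top 0.08 [0.58  0.363 0.08 ] 0.13 [ 3. 11.]
handle R top 0.1 [0.573 0.355 0.1  ] 0.12 [2. 7.]
handle R top 0.12 [0.566 0.347 0.12 ] 0.111 [0. 2.]
handle R top 0.14 [0.559 0.339 0.14 ] 0.102 [-2. -2.]
handle R top 0.16 [0.553 0.332 0.16 ] 0.093 [-3. -7.]
handle R top 0.18 [0.546 0.324 0.18 ] 0.084 [ -5. -12.]
handle R top 0.2 [0.539 0.316 0.2  ] 0.076 [ -7. -18.]
handle R bottom 0.06 [0.567 0.352 0.06 ] 0.115 [1. 9.]
handle R bottom 0.08 [0.562 0.345 0.08 ] 0.108 [-0.  4.]
handle R bottom 0.1 [0.556 0.338 0.1  ] 0.1 [-2. -0.]
handle R bottom 0.12 [0.55  0.332 0.12 ] 0.092 [-3. -5.]
handle R bottom 0.14 [0.545 0.325 0.14 ] 0.085 [ -5. -10.]
handle R bottom 0.16 [0.539 0.319 0.16 ] 0.078 [ -6. -15.]
handle R bottom 0.18 [0.533 0.312 0.18 ] 0.072 [ -8. -21.]
handle R bottom 0.2 [0.528 0.305 0.2  ] 0.066 [-10. -27.]
rim corner 0.06 [0.629 0.287 0.06 ] 0.104 [10. 17.]
rim corner 0.08 [0.62  0.285 0.08 ] 0.094 [ 7. 12.]
rim corner 0.1 [0.61  0.282 0.1  ] 0.085 [3. 7.]
rim corner 0.12 [0.601 0.279 0.12 ] 0.075 [0. 2.]
rim corner 0.14 [0.591 0.277 0.14 ] 0.066 [-3. -3.]
rim corner 0.16 [0.582 0.274 0.16 ] 0.056 [-7. -9.]
rim corner 0.18 [0.572 0.271 0.18 ] 0.047 [-11. -15.]
rim corner 0.2 [0.563 0.269 0.2  ] 0.039 [-15. -21.]
```

The tub rim is about 0.13 m high and 70 mm from the axis. Gripping high, with the tips at z≈0.096, keeps the gripper body clear of it. Descending over the dial.

```bash
python3 -m inch '{"travel":[[20,9,20],[20,9,55],[20,9,90],[20,9,115],[20,9,131],[20,9,131],[20,9,131]],"turn":[0,0,0,0,0,0,0],"claw":[-1,-1,-1,-1,-1,-1,-1]}'
python3 -m inch '{"travel":[[0,0,0],[0,0,0],[0,0,0],[0,0,0],[0,0,0],[0,0,0]],"turn":[0,0,0,0,0,0],"claw":[-0.2,0,0,0.2,0.2,0.2]}' 4
```

```text
time: 2.6
tool_pos: [0.5377, 0.2395, 0.1618]
tool_rot: [3.141, 0.0, 2.915]
contact_force: [-0.3, -0.3, 0.4]
opening: 0.0919
grip_force: 0.0
time: 3.2
tool_pos: [0.5376, 0.2393, 0.1613]
tool_rot: [3.141, 0.0, 2.915]
contact_force: [-0.8, -1.0, -0.3]
opening: 0.0482
grip_force: 0.0
```

```bash
python3 -m inch '{"travel":[[0,0,0],[0,0,0],[0,0,0],[0,0,0]],"turn":[0,0,0,0],"claw":[0.2,0.2,0.2,0.2]}' 4
```

```text
time: 3.6
tool_pos: [0.5379, 0.2401, 0.1615]
tool_rot: [3.14, 0.001, 2.915]
contact_force: [1.2, 4.8, 0.1]
opening: 0.0437
grip_force: 4.0
```

```bash
python3 -m inch '{"travel":[[0,0.5,0],[0,1,0],[0,1,0],[0,1,0]],"turn":[0,0,0,0],"claw":[0.2,0.2,0.2,0.2]}' 4
```

```text
time: 4.0
tool_pos: [0.5379, 0.2404, 0.1614]
tool_rot: [3.141, 0.0, 2.915]
contact_force: [1.2, 2.9, 1.2]
opening: 0.0439
grip_force: 4.0
```

```bash
python3 -m inch '{"travel":[[0,0.7,0],[0,1.3,0],[0,1.3,0],[0,1.3,0]],"turn":[0,0,0,0],"claw":[0.2,0.2,0.2,0.2]}' 4
python3 -m inch '{"travel":[[0,0,0],[0,0,0],[0,0,0],[0,0,0]],"turn":[0,0,0,0],"claw":[0.4,0.4,0.4,0.4]}' 35
```

```text
time: 4.4
tool_pos: [0.538, 0.2409, 0.1612]
tool_rot: [-3.141, -0.0, 2.915]
contact_force: [0.2, -2.6, 2.9]
opening: 0.0438
grip_force: 4.0
time: 4.8
tool_pos: [0.538, 0.241, 0.1612]
tool_rot: [-3.141, -0.0, 2.915]
contact_force: [-0.7, -5.2, 4.3]
opening: 0.0431
grip_force: 35.0
```

```bash
python3 -m inch '{"travel":[[0,-0.7,0],[0,-0.7,1],[0,-0.7,2],[0,-0.7,2]],"turn":[0,0,0,0],"claw":[0.4,0.4,0.4,0.4]}' 35
python3 -m inch '{"travel":[[0,0,1],[0,0,2],[0,0,2]],"turn":[0,0,0],"claw":[0.4,0.4,0.4]}'
```

```text
time: 5.2
tool_pos: [0.538, 0.2409, 0.1593]
tool_rot: [3.141, 0.0, 2.915]
contact_force: [-0.3, -3.7, 3.3]
opening: 0.0434
grip_force: 35.0
time: 5.5
tool_pos: [0.538, 0.2409, 0.1575]
tool_rot: [3.141, 0.0, 2.915]
contact_force: [-1.0, -3.8, 5.7]
opening: 0.0438
grip_force: 35.0
```

```bash
python3 -m inch '{"travel":[[0,-0.5,0.3],[0,-0.5,0.6],[0,-0.5,0.6]],"turn":[0,0,0],"claw":[0.4,0.4,0.4]}'
```

```text
time: 5.8
tool_pos: [0.5379, 0.2408, 0.1572]
tool_rot: [3.14, 0.001, 2.915]
contact_force: [-0.9, -1.6, 6.4]
opening: 0.043
grip_force: 35.0
```

```bash
python3 -c "
from h import *
s=robot.observe();print(s['tool_pos'],s['contact_force'],s['torque'])"
```

```text
[0.53794169 0.24075898 0.15715781] [-0.87702289 -1.61859404  6.3616185 ] [-0.49276971  0.22431358 -0.0266796 ]
```

```bash
python3 -m inch '{"travel":[[0,0,0.6],[0,0,0.6],[0,0,0.6]],"turn":[0,0,0],"claw":[0.4,0.4,0.4]}'
```

```text
time: 6.1
tool_pos: [0.538, 0.2407, 0.1564]
tool_rot: [3.141, 0.001, 2.915]
contact_force: [-0.5, -2.2, 4.7]
opening: 0.0432
grip_force: 35.0
```

```bash
python3 -m inch '{"travel":[[0,0,0.6],[0,0,0.6],[0,0,0.6]],"turn":[0,0,0],"claw":[0.4,0.4,0.4]}'
```

```text
time: 6.4
tool_pos: [0.5379, 0.2408, 0.1558]
tool_rot: [3.141, 0.001, 2.915]
contact_force: [-0.3, -2.3, 6.2]
opening: 0.043
grip_force: 35.0
```

```bash
python3 -m inch '{"travel":[[0,0,0.6],[0,0,0.6],[0,0,0.6]],"turn":[0,0,0],"claw":[0.4,0.4,0.4]}'
```

```text
time: 6.7
tool_pos: [0.538, 0.2407, 0.1553]
tool_rot: [3.141, 0.001, 2.915]
contact_force: [-1.3, -2.9, 5.8]
opening: 0.0434
grip_force: 35.0
```

```bash
python3 -m inch '{"travel":[[0,0,0.6],[0,0,0.6],[0,0,0.6]],"turn":[0,0,0],"claw":[0.4,0.4,0.4]}'
```

```text
time: 7.0
tool_pos: [0.538, 0.2408, 0.1552]
tool_rot: [3.14, 0.001, 2.915]
contact_force: [-2.8, -2.6, 10.4]
opening: 0.0433
grip_force: 35.0
```

```bash
python3 -m inch '{"travel":[[0,0,0.3],[0,0,0.3],[0,0,0.3]],"turn":[0,0,0],"claw":[0.4,0.4,0.4]}'
```

```text
time: 7.3
tool_pos: [0.538, 0.2408, 0.1552]
tool_rot: [3.14, 0.001, 2.915]
contact_force: [-2.0, -2.1, 11.7]
opening: 0.0431
grip_force: 35.0
```

```bash
python3 -m inch '{"travel":[[0,0,0.3],[0,0,0.6],[0,0,0.6]],"turn":[0,0,0],"claw":[0.4,0.4,0.4]}'
```

```text
time: 7.6
tool_pos: [0.538, 0.2408, 0.155]
tool_rot: [3.14, 0.002, 2.915]
contact_force: [-3.2, -3.5, 15.0]
opening: 0.0432
grip_force: 35.0
```

```bash
python3 -m inch '{"travel":[[0,0,0],[0,0,0],[0,0,0],[0,0,0],[0,0,0],[0,0,0],[0,0,0],[0,0,0],[0,0,0],[0,0,0]],"turn":[0.5,1.2,1.9,2.6,3.3,4,4.7,5.4,6,6],"claw":[0.4,0.4,0.4,0.4,0.4,0.4,0.4,0.4,0.4,0.4]}'
```

```text
time: 8.6
tool_pos: [0.5379, 0.2408, 0.1549]
tool_rot: [3.14, 0.0, 2.39]
contact_force: [-3.9, -3.3, 14.2]
opening: 0.0434
grip_force: 35.0
```

```bash
python3 - <<'E'
from h import *
s=robot.observe();print(s['torque'],s['contact_force'])
c=robot.read_camera("wrist"); cv2.imwrite("pics/w2.png",c["pixels"][:,:,::-1])
E
```

```text
[-0.78930371  0.82023405 -0.00671212] [-3.89357699 -3.26662808 14.23541729]
```

View pics/w2.png

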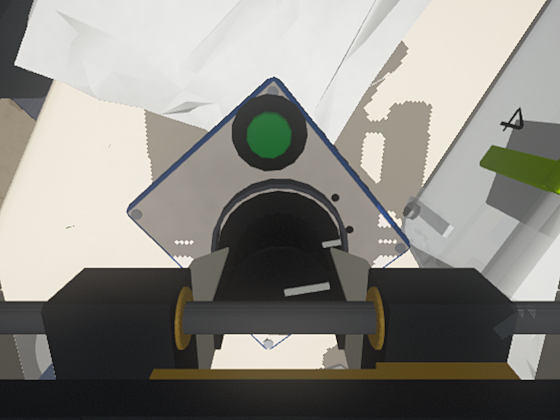

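The pointer (333,244) now stands at the second dot (350,230), so the dial follows the gripper without slipping. On to the next clicks.

```bash
python3 -m inch '{"travel":[[0,0,0.1],[0,0,0.1],[0,0,0.1],[0,0,0.1],[0,0,0.1],[0,0,0.1],[0,0,0.1],[0,0,0.1],[0,0,0.1],[0,0,0.1]],"turn":[0.5,1.2,1.9,2.6,3.3,4,4.7,5.4,6,6],"claw":[0.4,0.4,0.4,0.4,0.4,0.4,0.4,0.4,0.4,0.4]}'
```

```text
time: 9.65
tool_pos: [0.5378, 0.241, 0.1549]
tool_rot: [3.14, -0.001, 1.866]
contact_force: [-3.5, -2.2, 15.2]
opening: 0.0437
grip_force: 35.0
```

```bash
python3 -m inch '{"travel":[[0,0,0],[0,0,0],[0,0,0],[0,0,0],[0,0,0],[0,0,0],[0,0,0],[0,0,0],[0,0,0],[0,0,0]],"turn":[0.5,1.2,1.9,2.6,3.3,4,4.7,5.4,6,6],"claw":[0.4,0.4,0.4,0.4,0.4,0.4,0.4,0.4,0.4,0.4]}'
```

```text
time: 10.65
tool_pos: [0.5379, 0.2411, 0.1549]
tool_rot: [3.141, -0.002, 1.342]
contact_force: [-3.1, -1.6, 14.3]
opening: 0.0432
grip_force: 35.0
```

```bash
python3 -m inch '{"travel":[[0,0,0.1],[0,0,0.1],[0,0,0.1],[0,0,0.1],[0,0,0.1],[0,0,0.1],[0,0,0.1],[0,0,0.1],[0,0,0.1],[0,0,0.1]],"turn":[0.5,1.2,1.9,2.6,3.3,4,4.7,5.4,6,6],"claw":[0.4,0.4,0.4,0.4,0.4,0.4,0.4,0.4,0.4,0.4]}'
```

```text
time: 11.65
tool_pos: [0.5381, 0.2412, 0.155]
tool_rot: [3.141, -0.003, 0.819]
contact_force: [-2.6, -0.9, 14.1]
opening: 0.0434
grip_force: 35.0
```

```bash
python3 -m inch '{"travel":[[0,0,0.1],[0,0,0.1],[0,0,0.1],[0,0,0.1],[0,0,0.1],[0,0,0.1],[0,0,0.1],[0,0,0.1],[0,0,0.1],[0,0,0.1]],"turn":[0.5,1.2,1.9,2.6,3.3,4,4.7,5.4,6,6],"claw":[0.4,0.4,0.4,0.4,0.4,0.4,0.4,0.4,0.4,0.4]}'
python3 - <<'E'
from h import *
c=robot.read_camera("wrist"); a=c["pixels"][:,:,::-1]
s=robot.read_camera("side"); b=cv2.resize(s["pixels"][160:270,225:355,::-1],(350,300))
o=np.zeros((420,800,3),np.uint8); o[:,:450]=a[:,55:505]; o[:300,450:]=b; cv2.imwrite("pics/w3.png",o)
E
```

```text
time: 12.65
tool_pos: [0.5382, 0.2412, 0.1549]
tool_rot: [-3.14, -0.003, 0.295]
contact_force: [-3.0, -2.1, 14.8]
opening: 0.043
grip_force: 35.0
```

View pics/w3.png

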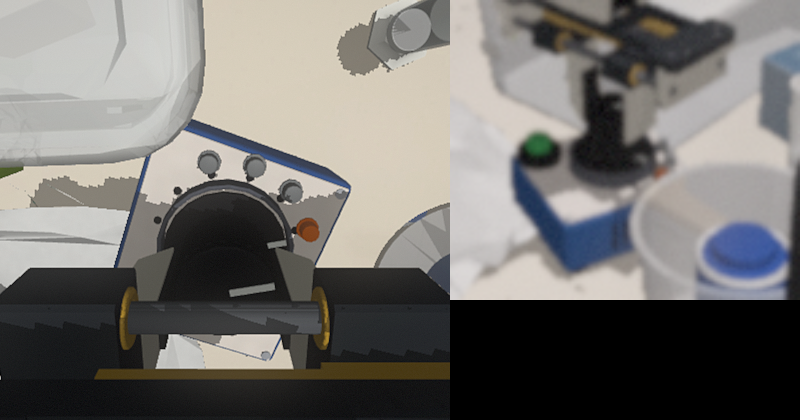

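The pointer (280,243) points at the orange pin (308,230). I'll let it rise with the grip on, then open.

```bash
python3 -m inch '{"travel":[[0,0,-1],[0,0,-2],[0,0,-3],[0,0,-4],[0,0,-5],[0,0,-6],[0,0,-6]],"turn":[0,0,0,0,0,0,0],"claw":[0.4,0.4,0.4,0.4,0.4,0.4,0.4]}'
python3 -m inch '{"travel":[[0,0,0],[0,0,0],[0,0,0],[0,0,0],[0,0,0],[0,0,0]],"turn":[0,0,0,0,0,0],"claw":[-0.3,-0.3,-0.3,-0.3,-0.3,-0.3]}'
```

```text
time: 13.45
tool_pos: [0.5379, 0.2409, 0.1592]
tool_rot: [-3.141, -0.001, 0.297]
contact_force: [1.3, 5.2, 2.7]
opening: 0.043
grip_force: 35.0
time: 14.05
tool_pos: [0.5378, 0.2403, 0.159]
tool_rot: [3.142, 0.0, 0.297]
contact_force: [-0.5, 0.6, 0.7]
opening: 0.0598
grip_force: 0.0
```

Now up, across to the button with the fingers closed, and one look at the dial.

```bash
python3 -m inch '{"travel":[[0,0,-15],[0,0,-40],[0,0,-66],[-18,-25,-66],[-35,-51,-66],[-35,-51,-66],[-35,-51,-66],[-35,-51,-66],[-35,-51,-66],[-35,-51,-66],[-35,-51,-66]],"turn":[0,0,0,0,0,0,0,0,0,0,0],"claw":[-0.3,-0.3,-0.3,1,1,1,1,1,1,1,1]}'
python3 - <<'E'
from h import *
c=robot.read_camera("wrist"); a=c["pixels"][:,:,::-1]; cv2.imwrite("pics/w4.png",a)
print(robot.observe()["opening"])
E
```

```text
time: 15.15
tool_pos: [0.4898, 0.2785, 0.2249]
tool_rot: [-3.142, 0.0, 0.296]
contact_force: [0.6, -0.8, 0.2]
opening: 0.002
grip_force: 0.0
0.0009455332312329044
```

View pics/w4.png

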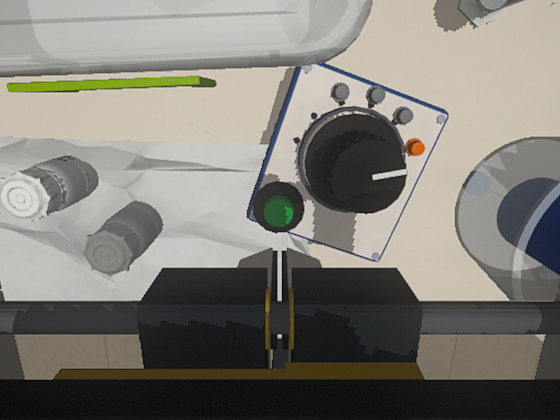

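The pointer line (390,175) aims at the orange pin (415,147), and the button (278,210) is below the fingers. Descending on it.

```bash
python3 - <<'E'
from h import *
c=robot.read_camera("wrist"); p=np.load("pose.npy")
def W(x,y,z):
    r=np.cos(p[2]),np.sin(p[2]); return [p[0]+r[0]*x-r[1]*y,p[1]+r[1]*x+r[0]*y,z]
for dz in(0,-.006):
    for R,z in((.022,.118),):
        t=np.linspace(0,2*np.pi,40); q=proj(c,[W(.008+R*np.cos(a),R*np.sin(a),z+dz) for a in t]); print(dz,"knob top u",q[:,0].min(),q[:,0].max(),"v",q[:,1].min(),q[:,1].max())
    print("pointer",proj(c,[W(.008+.032*.5,-.032*.866,.076+dz)]))
for z in(.065,.07,.075,.08): print(z,proj(c,[W(-.042,.036,z)]))
E
python3 -m inch '{"travel":[[0,0,20],[0,0,45],[0,0,65],[0,0,72],[0,0,72],[0,0,72]],"turn":[0,0,0,0,0,0],"claw":[1,1,1,1,1,1]}' 20
```

```text
0 knob top u 328.4559884904805 406.8059830020487 v 138.9930014121316 215.35580772882585
pointer [[400.61661539 155.8729518 ]]
-0.006 knob top u 327.11342804357304 403.31785037737285 v 137.70646953192602 212.12941237776403
pointer [[397.81853234 154.42988305]]
0.065 [[277.96236361 209.08777502]]
0.07 [[277.94111788 211.20832723]]
0.075 [[277.91908003 213.40794122]]
0.08 [[277.89620492 215.69112254]]
time: 15.85
tool_pos: [0.4899, 0.2791, 0.1539]
tool_rot: [-3.141, -0.001, 0.297]
contact_force: [-0.6, -0.7, 0.5]
opening: 0.0004
grip_force: 0.0
```

```bash
python3 -m inch '{"travel":[[0,0,2],[0,0,4],[0,0,6],[0,0,6]],"turn":[0,0,0,0],"claw":[1,1,1,1]}'
```

```text
time: 16.25
tool_pos: [0.4893, 0.2788, 0.147]
tool_rot: [-3.142, 0.0, 0.297]
contact_force: [0.5, 0.0, -0.1]
opening: 0.0001
grip_force: 0.0
```

```bash
python3 -m inch '{"travel":[[0,0,1.5],[0,0,3],[0,0,3]],"turn":[0,0,0],"claw":[1,1,1]}'
```

```text
time: 16.55
tool_pos: [0.4893, 0.2788, 0.1438]
tool_rot: [-3.142, 0.0, 0.297]
contact_force: [0.1, 0.0, 0.3]
opening: 0.0005
grip_force: 0.0
```

```bash
python3 -m inch '{"travel":[[0,0,1],[0,0,2],[0,0,2]],"turn":[0,0,0],"claw":[1,1,1]}'
```

```text
time: 16.85
tool_pos: [0.4895, 0.2789, 0.1421]
tool_rot: [-3.142, -0.0, 0.297]
contact_force: [0.0, 0.2, 2.5]
opening: 0.0006
grip_force: 0.9
```

```bash
python3 -m inch '{"travel":[[0,0,1],[0,0,2],[0,0,2]],"turn":[0,0,0],"claw":[1,1,1]}'
```

```text
time: 17.15
tool_pos: [0.4895, 0.2789, 0.1401]
tool_rot: [-3.141, -0.0, 0.297]
contact_force: [-0.3, 0.0, 3.5]
opening: 0.0002
grip_force: 1.4
```

Touched at about TCP 0.143; pressing on.

```bash
python3 -m inch '{"travel":[[0,0,1],[0,0,2],[0,0,2]],"turn":[0,0,0],"claw":[1,1,1]}'
```

```text
time: 17.45
tool_pos: [0.4895, 0.2789, 0.1381]
tool_rot: [-3.141, -0.0, 0.297]
contact_force: [0.4, 0.2, 4.4]
opening: 0.0004
grip_force: 2.0
```

```bash
python3 -m inch '{"travel":[[0,0,1],[0,0,1.5],[0,0,1.5],[0,0,1.5]],"turn":[0,0,0,0],"claw":[1,1,1,1]}'
```

```text
time: 17.85
tool_pos: [0.4895, 0.2789, 0.1368]
tool_rot: [-3.142, -0.0, 0.297]
contact_force: [-1.6, -0.7, 6.3]
opening: 0.0001
grip_force: 2.8
```

```bash
python3 -m inch '{"travel":[[0,0,0.5],[0,0,1],[0,0,1],[0,0,1]],"turn":[0,0,0,0],"claw":[1,1,1,1]}'
```

```text
time: 18.25
tool_pos: [0.4895, 0.2789, 0.1366]
tool_rot: [-3.142, -0.001, 0.297]
contact_force: [-2.5, -1.8, 12.2]
opening: 0.0005
grip_force: 6.1
```

```bash
python3 -m inch '{"travel":[[0,0,-10],[0,0,-30],[0,0,-60],[0,0,-100],[0,0,-100],[0,0,-100],[0,0,-100]],"turn":[0,0,0,0,0,0,0],"claw":[1,1,1,1,1,1,1]}'
python3 - <<'E'
from h import *
c=robot.read_camera("wrist"); cv2.imwrite("pics/w5.png",c["pixels"][:,:,::-1])
E
```

```text
time: 18.95
tool_pos: [0.4888, 0.2786, 0.2343]
tool_rot: [3.141, 0.002, 0.297]
contact_force: [-0.5, -0.7, 0.1]
opening: 0.0005
grip_force: 0.0
```

View pics/w5.png

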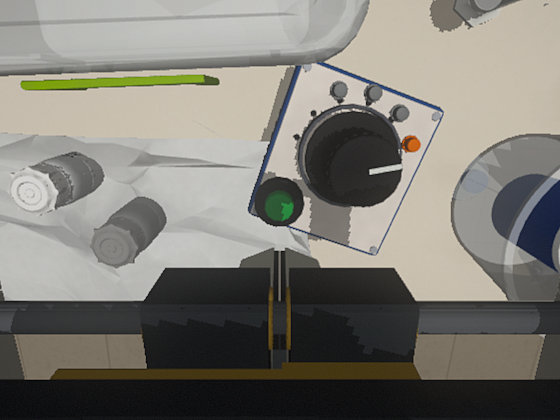

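The button was pressed to its stop (12 N after about 6.3 mm of travel) and is out again at (278,207). The dial is up with its line (385,170) towards the orange pin (411,143), and nothing visible in this view has been moved.

```bash
python3 -c "
from cell import robot
print(robot.hand_in())"
```

```text
the job is handed in; nothing more can be done
None
```

The job is handed in, with no verdict returned: the dial is locked at the orange pin (sixth click) and sprung back up, and the green start button was pressed to its stop and released.

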